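Re-land the contact probe on the round pad of a test board

ROBOT

A 6-joint arm with a two-finger parallel gripper is mounted at the origin on the work surface; the furniture and walls round the work are solid. World frame = base frame: x ahead of the robot, y to its left, z up, the work surface at z = 0. Lengths are in m, angles in rad, forces in N, time in s.
With the tool pointing down it reaches from about 0.275 to 0.75 m from the base axis. Payload 10.2 kg.
Tool frame: the origin (TCP) lies on the mounting face of the last link; the fingertips stand 166 mm ahead of it and the grasp point (between the pads) lies 147 mm ahead of it; z points along the fingers, y is the line along which they close (so a half turn about z gives the same grasp; the last joint's range is limited). The gripper opens to 88 mm and grips with 3 to 60 N. Pads are 18 mm wide; open, the fingers measure 123 mm over their backs; the gripper's body (75 mm by 187 mm) begins 45 mm behind the grasp point.
Start: joints at [1.119, 0.313, 1.498, -0, 1.331, -0.223], TCP at [0.119, 0.511, 0.405] pointing down, gripper open.
Joint ranges: [-2.94, 2.94], [-0.97, 2.17], [0.19, 2.56], [-1.23, 4.37], [0.02, 3.11], [-2.88, 2.88]. Speed limits (rad/s): [2.39, 2.39, 3.01, 3.14, 3.14, 3.14].

INTERFACE

Orientations are given as a rotation vector (axis times angle).
In Python, from plant import telemetry, eyes, manip, cut_out, landmark_of gives the robot as it stands. The module is installed in compiled form; this text tells all that it offers.
- The arm moves only by the tool play_rows, never from a script. Its argument "series" is a list that holds one entry, the list of rows, each a list of 7 numbers: the turn, a rotation vector about the tool's x, y, z scaled (see below), then the shift along the tool's x, y, z scaled (see below), then the opening, from -1 (shut) to 1 (fully open). In form: [[[ax, ay, az, x, y, z, jaw], ...]]. A call has 1 to 12 rows; each row is the pose to reach, as a shift and turn from the pose commanded when the call began, along the tool's axes at that moment, turning the shorter way round; what a row does not reach only later rows make up. The controller multiplies each number of a shift by 0.4 m and each number of a turn by pi rad. A row lasts 1/10 s, in which the tool goes at most 50 mm and 8.59 degrees, less where a joint would pass 70% of its speed; a pose out of reach is approached as far as the arm can. A call with a number of a shift or a turn outside -1 to 1 is refused whole. A call with a gripper value outside its range is refused whole. The fingers move at their own pace and stop on an object; the grip force is fixed at half the most. Time passes only in rows, so rows that repeat a pose let the fingers close. It gives the time, the measured TCP pose, the force, the opening and the grip force at its end, in the units of the state.
- telemetry.state(): the state, without advancing time (a new reading comes with each control period).
- eyes.snapshot(name): name is "scene" or "side" or "wrist"; returns the picture (384x512x3 uint8, blue, green, red); there is no depth.
- eyes.get_calibration(name): a dict with "K" (3x3 intrinsics, pixels), "R" (3x3) and "t" (3): a world point X has camera coordinates R X + t. Camera axes: x right, y down, z forward; pixel columns grow to the right and rows downward; lengths in m; the calibration is good to about 2 mm. A picture is of the moment at which its call begins: read the wrist's pose just before it. get_calibration takes no time and is no camera call; for the wrist camera it gives the pose at the moment of the call.
- manip.close_job(): hands the job in; it is judged then, once.
Trained networks look in the newest picture that a camera, given by its name, has taken for a name from the list of things; names that differ only in an ending like _2 or _b are one class to them, and where a whole thing is asked for, a point or a joint stands for the part that bears it (a point fixed in the world has none). Each returns a list of dicts, best first, with "p" (0 to 1); they miss things now and then, are a little off and sometimes report something else, mostly with a low value. They report only what shows in the picture. A call takes as long as a camera call.
- cut_out(camera, query): "region" (384x512 bool, what is visible of it) and "extent" ([centre column, centre row, width, height] as shares, 0 to 1, of the picture: columns of its width, rows of its height, round what is visible of it).
- landmark_of(camera, query): "point" ([column, row] as shares, 0 to 1, of the picture: columns of its width, rows of its height: a listed point, or the origin of a listed thing).
The state is a dict: "t": time; "joint_positions": joint angles; "joint_velocities": joint speeds; "tau": joint torques, N m; "ee_pos": TCP position; "tool_rot": TCP orientation; "contact_force": force on the tool from outside, world axes, zero at the start; "wrist_torque": the same for the moment, N m; "opening": finger opening in m; "grip_force": force on a finger pad.
Only numpy, scipy, OpenCV 4.12 (cv2) and the standard library are available. Lean on these libraries where they do the work, as an engineer would, in place of code of your own. Each camera call takes 0.05 s, during which the arm holds its last target. There are 200 camera calls.

TASK

The probe is still down on the test board where the last reading was taken. Raise its lever so that the tip is well clear of the board, slide the board on the stand's table, without lifting it, until the round ringed pad is right under the tip, then lower the lever fully so that the tip stands on that pad. Never let the tip drag over the board or come down beside the pad, and leave the other things on the bench where they are.

Things in the scene. Friction and masses are not known exactly. Their poses are not given: they have to be found in the camera images.
- probe_stand: Fixed bench probe stand. Origin at bench level exactly under the probe tip; z up, -x is its front, where the lever points. Flat steel table, top 16 mm above the bench, spans x -34 to +84, y -135 to +62 mm. A column behind (x +60) carries a grey head over the table: x -22 to +83, y -22 to +25, z 97 to 150 mm; the lever is on the head's +y side.
- probe_tip: Sprung brass needle, 2.4 mm in diameter, under the head; moves straight up and down only, always above the origin of probe_stand. Its spring lets it sink up to 3 mm when it lands.
- tip_point (a point): Lowest point of the probe tip.
- lever (a joint): Lever that raises the probe, rad: 0 = fully down (handle 15 degrees below level, tip on the board, at its stop), 0.9 = fully up (handle 37 degrees above level). The tip holder rises 20 mm per rad; the tip leaves the board at about 0.15. Needs about 2 N at the knob and stays where it is left.
- lever_hub (a point): A point on the lever's turning axis, which runs along y of probe_stand; in the middle plane of the lever, 125 mm above the bench, 18 mm behind the tip.
- lever_knob (a point): Centre of the black ball knob, 24 mm in diameter, at the end of the lever, 115 mm from the hub. The ball may be pinched across y of probe_stand or pushed.
- test_board: Loose test board, 0.24 kg: aluminium plate 50 mm wide (x), 183 mm long (y), 8 mm thick, with a green circuit board on it (surface 9.6 mm above the underside). Origin on the underside, exactly below the centre of the round pad. Runs from y -128 mm (end with the upright connector block) to y +55 mm (plain end, with six square pads). z up.
- pad_point (a point): Centre of the round pad, 10 mm in diameter with a thin white ring of 18 mm round it, on the board's top surface.
- block_grip (a point): Where to hold the aluminium connector block on the board's end, 26 mm wide (x of the board), 24 mm along y, its top 38 mm above the plate's underside. This point lies in its middle, 8 mm below its top, at y -114 mm of the board. Grip across x of the board; the plate's top is 22 mm below this point.
- coax_adapter: Bystander: brass coaxial adapter, 11x36x11 mm, lying on the bench. Origin at its underside.
- coax_load: Bystander: short coaxial load, 13x24x13 mm, lying on the bench. Origin at its underside.
- open_spanner: Bystander: small open-ended spanner, 28x151x15 mm, lying on the bench. Origin at its underside.

How it is judged:
By the outcome, as a careful person would: the job done as asked, in the order asked, and still so for the second after the job is handed in, with the robot touching nothing.
It also fails if it takes over 58 s, if anything falls off the work surface, if the arm or the gripper's body presses on something with over 40 N, if the wrist force passes 120 N, or if a joint passes its speed limit or range.

## Working session

There is one attempt and no reset: what is moved stays moved. The work goes in short steps, Python scripts to look and compute and a tool call to move; the robot and the scene stay as the last step left them, time stands still between calls to the robot, and variables do not carry over. Pictures are saved under pics/ and viewed, at most 10 in all, crops included, and the job is handed in when it is done.

Besides the shell and the picture viewer there is one more tool, called after "Request:" as name(argument=value, ...), one argument or row to a line, values as JSON. play_rows: Moves the arm, as the interface text tells. Its arguments: {"type":"object","properties":{"series":{"type":"array","items":{"type":"array","items":{"type":"array","items":{"type":"number","minimum":-1,"maximum":1}}}}},"required":["series"]}

```bash
mkdir -p pics; cat > h.py <<'E'
import numpy as np, cv2
from plant import telemetry, eyes, manip, cut_out, landmark_of
from scipy.spatial.transform import Rotation as Ro
def look(cam, names):
    im=eyes.snapshot(cam); c=eyes.get_calibration(cam); out={}
    for n in names:
        r=landmark_of(cam,n)
        if r: out[n]=(np.array(r[0]["point"])*[512,384], r[0]["p"])
    return im,c,out
def P(c):return np.array(c["K"])@np.c_[np.array(c["R"]),np.array(c["t"])]
def proj(c,X):
    q=P(c)@np.r_[X,1];return q[:2]/q[2]
def tri(cs,ps):
    A=[]
    for c,p in zip(cs,ps):
        M=P(c);A+=[p[0]*M[2]-M[0],p[1]*M[2]-M[1]]
    v=np.linalg.svd(np.array(A))[2][-1];X=v[:3]/v[3]
    return X,[np.linalg.norm(proj(c,X)-p) for c,p in zip(cs,ps)]
def onz(c,p,z):
    R=np.array(c["R"]);C=-R.T@np.array(c["t"]);d=R.T@np.linalg.inv(c["K"])@np.r_[p,1]
    return C+d*(z-C[2])/d[2]
E
cat > a.py <<'E'
from h import *
np.set_printoptions(precision=4,suppress=True)
N=["probe_stand","tip_point","lever_hub","lever_knob","test_board","pad_point","block_grip","coax_adapter","coax_load","open_spanner"]
L={}
ims=[]
for c in ["scene","side","wrist"]:
    L[c]=look(c,N); ims.append(L[c][0])
    cv2.imwrite(f"pics/{c}0.png",L[c][0])
for n in N:
    v=[c for c in L if n in L[c][2] and L[c][2][n][1]>.3]
    print(n,[(c,L[c][2][n][0].round(1),round(L[c][2][n][1],2)) for c in v])
    if len(v)>1: print("   ",*tri([L[c][1] for c in v],[L[c][2][n][0] for c in v]))
for c in L: print(c, -np.array(L[c][1]["R"]).T@L[c][1]["t"])
s=telemetry.state();print(s["t"],s["ee_pos"],s["tool_rot"],s["opening"])
E
python3 a.py
```

```text
probe_stand [('scene', array([250.4, 201.2]), 0.73), ('side', array([248.2, 248.8]), 0.91)]
    [ 0.5243  0.1057 -0.0019] [np.float64(1.3359599797398254), np.float64(1.62164242274432)]
tip_point []
lever_hub [('scene', array([245.4, 153.1]), 0.65), ('side', array([231.4, 196.6]), 0.8)]
    [0.5436 0.1314 0.1238] [np.float64(0.6154708887663155), np.float64(0.7660003365458363)]
lever_knob [('scene', array([211.8, 182.3]), 0.59), ('side', array([284.5, 219.1]), 0.61)]
    [0.4292 0.1377 0.0965] [np.float64(0.11727714464568187), np.float64(0.14418004308157176)]
test_board [('scene', array([264.5, 204.3]), 0.67), ('side', array([253.6, 231. ]), 0.95)]
    [0.5265 0.0597 0.014 ] [np.float64(0.6925069187780907), np.float64(0.7913403063895894)]
pad_point [('scene', array([264.5, 198.3]), 0.75), ('side', array([254.3, 227.2]), 0.69)]
    [0.5262 0.0617 0.0276] [np.float64(0.7415575428203471), np.float64(0.8499471537823262)]
block_grip [('scene', array([301. , 213.8]), 0.66), ('side', array([288. , 251.1]), 0.74)]
    [ 0.5132 -0.021  -0.0261] [np.float64(22.62801325828906), np.float64(24.107381030423888)]
coax_adapter [('scene', array([252.5, 201.2]), 0.62), ('side', array([298., 240.]), 0.64)]
    [0.449  0.0583 0.0349] [np.float64(13.896597213591013), np.float64(15.75781315267195)]
coax_load [('scene', array([245. , 152.2]), 0.63), ('side', array([298.9, 240.9]), 0.47)]
    [0.4582 0.117  0.1017] [np.float64(31.514330238160504), np.float64(39.41423358837435)]
open_spanner [('scene', array([204.3, 178.1]), 0.76), ('side', array([207.6, 283.7]), 0.83)]
    [0.5337 0.268  0.0017] [np.float64(1.1535307132066213), np.float64(1.7237937166796813)]
scene [-0.2259 -0.5261  0.733 ]
side [0.159  0.9392 0.5048]
wrist [0.043  0.529  0.3851]
1.65 [0.1191 0.5113 0.4047] [-0.3587 -3.121   0.0001] 0.08807631651593918
```

```bash
python3 -c "
import cv2
a=cv2.imread('pics/scene0.png')[90:290,140:390];b=cv2.imread('pics/side0.png')[140:340,150:400]
cv2.imwrite('pics/c0.png',cv2.resize(a,(750,600),interpolation=2));cv2.imwrite('pics/c1.png',cv2.resize(b,(750,600),interpolation=2))"
```

```text
(no output)
```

View pics/c0.png

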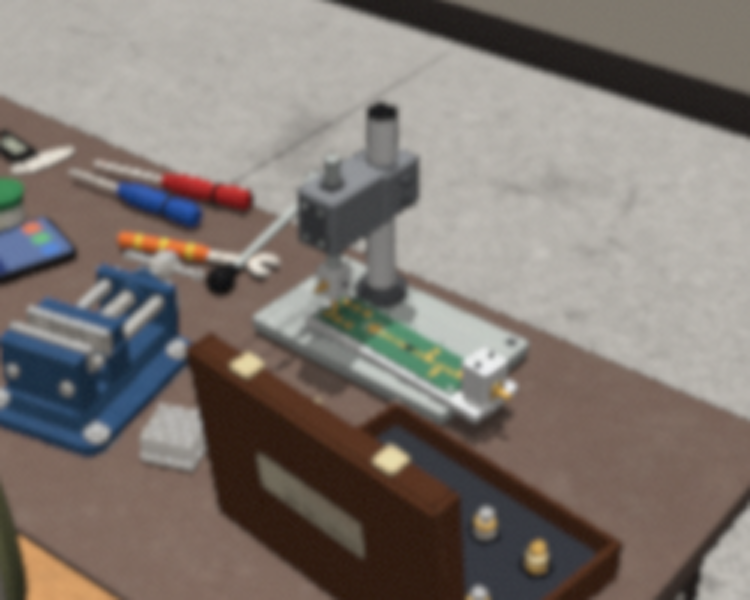

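View pics/c1.png

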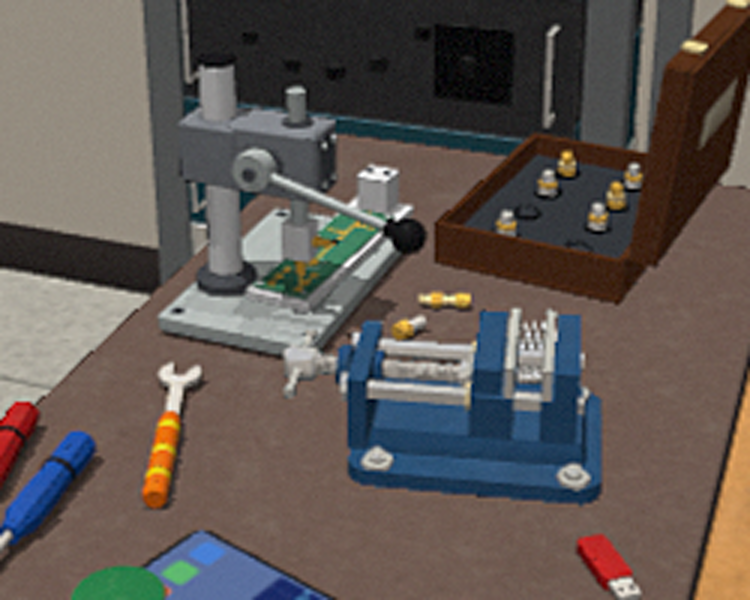

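The scene view shows the stand with the lever down (knob at full-picture px 213,183) and the connector block at (300,213). The vise is in front of the lever and the open case lies beside the block. In the side view the block is at (276,201); the network's side `block_grip` was wrong. Next I measure the obstacles.

```bash
cat > b.py <<'E'
from h import *
np.set_printoptions(precision=4,suppress=True)
cs=eyes.get_calibration("scene");cd=eyes.get_calibration("side")
S=lambda x,y:np.array([140+x/3,90+y/3]);D=lambda x,y:np.array([150+x/3,140+y/3])
for n,a,b in [("claspL",S(245,360),D(693,45)),("claspR",S(390,457),D(740,0)),("vise handle",S(165,262),D(305,360)),("block top",S(487,357),D(378,172)),
  ("vise jaw",S(75,330),D(545,330)),("vise left block",S(150,275),D(370,330)),("case corner far",S(400,408),D(530,137)),("adapter?",S(318,400),D(445,300))]:
    print(n,*tri([cs,cd],[a,b]))
print("grip", onz(cs,[301,213.8],.046), onz(cd,D(378,185),.046))
E
python3 b.py
```

```text
claspL [ 0.2778 -0.035   0.1906] [np.float64(0.458943759284053), np.float64(0.4172370906754293)]
claspR [ 0.2612 -0.1566  0.191 ] [np.float64(0.8514496103655602), np.float64(0.6460539069217894)]
vise handle [0.4627 0.2311 0.0515] [np.float64(0.9542018032959517), np.float64(1.3460082410937588)]
block top [ 0.5166 -0.0532  0.0549] [np.float64(0.9993378022173428), np.float64(0.9895060570063237)]
vise jaw [0.326  0.1889 0.0786] [np.float64(2.2108442817128955), np.float64(2.8585204836813487)]
vise left block [0.4271 0.2101 0.0676] [np.float64(0.6085275973780514), np.float64(0.8281339267056512)]
case corner far [ 0.3954 -0.0648  0.0939] [np.float64(0.4201522273415349), np.float64(0.3910049596567675)]
adapter? [0.4333 0.0476 0.0106] [np.float64(3.4051448219825313), np.float64(3.761171825198798)]
grip [ 0.5133 -0.0536  0.046 ] [ 0.5119 -0.0442  0.046 ]
```

```bash
cat >> h.py <<'E'
def goal(G,yaw,tilt=0.,s=None):
    """row numbers for grasp point G (world), tool down, tool y at world angle 90deg+yaw, tilt about tool y"""
    s=s or telemetry.state()
    R0=Ro.from_rotvec(s["tool_rot"]);p0=np.array(s["ee_pos"])
    y=np.array([-np.sin(yaw),np.cos(yaw),0]);z=np.array([0,0,-1.]);x=np.cross(y,z)
    R1=Ro.from_matrix(np.c_[x,y,z])*Ro.from_euler('y',tilt)
    p1=np.array(G)-.147*R1.as_matrix()[:,2]
    return np.r_[(R0.inv()*R1).as_rotvec()/np.pi,R0.inv().apply(p1-p0)/.4].round(4)
E
python3 -c "
from h import *
print(goal([.42,.12,.25],-.055)); s=telemetry.state();print(s['ee_pos'],s['contact_force'])"
```

```text
[-0.     -0.     -0.0553 -0.9546 -0.7821  0.0193]
[0.11909447 0.5113207  0.40469962] [0.51524075 0.48490457 0.44163397]
```

Request:
play_rows(
  series=[
    [[0, 0, -0.0553, -0.9546, -0.7821, 0.0193, 0.1], [0, 0, -0.0553, -0.9546, -0.7821, 0.0193, 0.1], [0, 0, -0.0553, -0.9546, -0.7821, 0.0193, 0.1], [0, 0, -0.0553, -0.9546, -0.7821, 0.0193, 0.1], [0, 0, -0.0553, -0.9546, -0.7821, 0.0193, 0.1], [0, 0, -0.0553, -0.9546, -0.7821, 0.0193, 0.1], [0, 0, -0.0553, -0.9546, -0.7821, 0.0193, 0.1], [0, 0, -0.0553, -0.9546, -0.7821, 0.0193, 0.1], [0, 0, -0.0553, -0.9546, -0.7821, 0.0193, 0.1], [0, 0, -0.0553, -0.9546, -0.7821, 0.0193, 0.1], [0, 0, -0.0553, -0.9546, -0.7821, 0.0193, 0.1], [0, 0, -0.0553, -0.9546, -0.7821, 0.0193, 0.1]],
  ],
)

```text
t: 2.85
ee_pos: [0.4203, 0.1195, 0.3968]
tool_rot: [-0.09, -3.14, -0.0]
contact_force: [0.2, 0.2, -0.6]
opening: 0.0484
grip_force: 0.0
```

```bash
cat > d.py <<'E'
from h import *
import sys
np.set_printoptions(precision=4,suppress=True)
tag=sys.argv[1]; N=sys.argv[2].split(",")
s=telemetry.state();print(s["t"],s["ee_pos"],s["tool_rot"],s["contact_force"],s["opening"],s["joint_positions"])
L={c:look(c,N) for c in (sys.argv[3].split(",") if len(sys.argv)>3 else ["scene","side","wrist"])}
for c in L: cv2.imwrite(f"pics/{c}{tag}.png",L[c][0])
for n in N:
    v=[c for c in L if n in L[c][2] and L[c][2][n][1]>.25]
    print(n,[(c,L[c][2][n][0].round(1),round(L[c][2][n][1],2)) for c in v])
    if len(v)>1:
        print("   ",*tri([L[c][1] for c in v],[L[c][2][n][0] for c in v]))
        for i,a in enumerate(v):
            for b in v[:i]: print("     ",a,b,*tri([L[c][1] for c in (a,b)],[L[c][2][n][0] for c in (a,b)]))
E
python3 d.py 1 lever_knob,lever_hub,pad_point,block_grip,test_board,probe_stand
```

```text
2.85 [0.4203 0.1195 0.3968] [-0.0897 -3.1397 -0.0003] [ 0.1506  0.1932 -0.5989] 0.04844747626405441 [ 0.0075  0.1243  1.7557  0.0002  1.2622 -1.5062]
lever_knob [('scene', array([211.2, 186. ]), 0.6), ('side', array([283.4, 216.1]), 0.77), ('wrist', array([266.9, 190.1]), 0.7)]
    [0.4283 0.1335 0.0956] [np.float64(2.9643225336121435), np.float64(3.3161975828328254), np.float64(1.7648341292703928)]
      side scene [0.4279 0.1337 0.0956] [np.float64(3.459374970691522), np.float64(2.839641708421968)]
      wrist scene [0.4275 0.1361 0.0889] [np.float64(5.182933085239547), np.float64(0.8157638913250578)]
      wrist side [0.4318 0.1333 0.0999] [np.float64(2.9935558978534034), np.float64(0.5605848256735446)]
lever_hub [('scene', array([247.6, 154.6]), 0.6), ('side', array([233.8, 198.2]), 0.76), ('wrist', array([265.7, 302.2]), 0.86)]
    [0.5432 0.1254 0.1202] [np.float64(0.1438552031085965), np.float64(0.575313654665415), np.float64(2.0098000398950737)]
      side scene [0.5428 0.1252 0.12  ] [np.float64(0.37397628437857994), np.float64(0.3023911556630023)]
      wrist scene [0.5449 
[... 1784 characters left out ...]
870340813056115)]
      wrist side [0.5224 0.0639 0.0294] [np.float64(0.7649273644192438), np.float64(0.17140638918856937)]
probe_stand [('scene', array([251.5, 201.3]), 0.57), ('side', array([249.3, 247.1]), 0.94), ('wrist', array([242.9, 232.1]), 0.91)]
    [0.5229 0.1009 0.0002] [np.float64(1.5052303125914865), np.float64(1.482611841139642), np.float64(2.1299326605980697)]
      side scene [0.5235 0.1016 0.0002] [np.float64(1.6244294705112163), np.float64(1.3456208446848852)]
      wrist scene [0.5204 0.098  0.0065] [np.float64(2.280148609769692), np.float64(0.4566229840080788)]
      wrist side [ 0.5222  0.0988 -0.004 ] [np.float64(0.037564426624916755), np.float64(0.009220810746447027)]
```

View pics/wrist1.png

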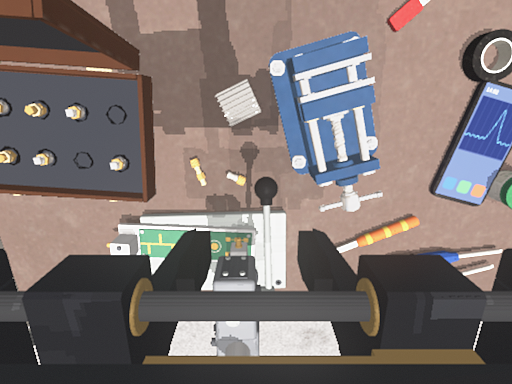

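The wrist view shows the knob at (265,189), the round pad at (216,245) and the block at (122,245). The two coax parts (198,171 and 236,178) are clear of the path. The lever lies along the tool's x axis.

```bash
python3 - <<'E'
from h import *
np.set_printoptions(precision=4,suppress=True)
c=eyes.get_calibration("wrist")
for n,p,z in [("knob",[265.5,189.3],.0955),("hub",[266,301],.125),("pad",[216,246],.0256),("grip",[122,242],.054),("stand edge a",[145,212],.016),("b",[283,213],.016),("board a",[140,231],.024)]:
    print(n,onz(c,p,z))
print(goal([.4285,.1365,.0955],-.06), goal([.4285,.1365,.16],-.06))
E
```

```text
knob [0.4291 0.1315 0.0955]
hub [0.5404 0.1261 0.125 ]
pad [0.5268 0.0633 0.0256]
grip [ 0.5001 -0.0469  0.054 ]
stand edge a [ 0.4765 -0.0281  0.016 ]
b [0.488  0.1554 0.016 ]
board a [ 0.5    -0.0358  0.024 ]
[-0.     -0.      0.0016 -0.0188  0.0424  0.3863] [-0.     -0.      0.0016 -0.0188  0.0424  0.225 ]
```

Request:
play_rows(
  series=[
    [[0, 0, 0, -0.02, 0.036, 0.12, 0.1], [0, 0, 0, -0.02, 0.036, 0.24, 0.1], [0, 0, 0, -0.02, 0.036, 0.32, 0.1], [0, 0, 0, -0.02, 0.036, 0.386, 0.1], [0, 0, 0, -0.02, 0.036, 0.386, 0.1], [0, 0, 0, -0.02, 0.036, 0.386, 0.1]],
  ],
)

```text
t: 4.5
ee_pos: [0.4291, 0.134, 0.2433]
tool_rot: [0.086, 3.14, -0.0]
contact_force: [0.6, -0.0, -0.1]
opening: 0.0488
grip_force: 0.0
```

```bash
python3 d.py 2 lever_knob,lever_hub
```

```text
4.5 [0.4291 0.134  0.2433] [ 0.0865  3.1402 -0.    ] [ 0.6198 -0.0453 -0.1226] 0.048753115588662174 [ 0.0409  0.3631  1.9096 -0.      0.8687 -1.4748]
lever_knob [('scene', array([214.9, 185.1]), 0.59), ('side', array([284.6, 217. ]), 0.7), ('wrist', array([251.1, 262.2]), 0.94)]
    [0.4305 0.1293 0.0943] [np.float64(0.8860012583579747), np.float64(1.269539245686153), np.float64(7.209983309745854)]
      side scene [0.4306 0.128  0.0945] [np.float64(1.0781815274496938), np.float64(0.8893441806015994)]
      wrist scene [0.433  0.1323 0.089 ] [np.float64(1.2028780618658887), np.float64(0.09884436167485972)]
      wrist side [0.4296 0.1329 0.098 ] [np.float64(4.948915599236882), np.float64(0.46916552738617706)]
lever_hub [('scene', array([245.2, 152.8]), 0.86), ('side', array([235. , 195.7]), 0.93)]
    [0.5381 0.1282 0.1268] [np.float64(0.048689543952843625), np.float64(0.06033718907170754)]
      side scene [0.5381 0.1282 0.1268] [np.float64(0.06033718907177014), np.float64(0.04868954395278125)]
```

View pics/wrist2.png

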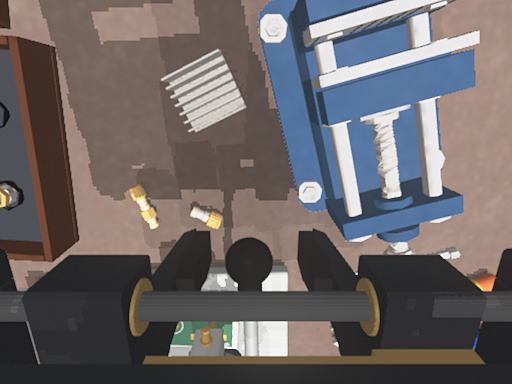

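The knob at (249,262) sits between the fingers, about 2.5 mm left of centre. I shift over and close.

Request:
play_rows(
  series=[
    [[0, 0, 0, 0, -0.006, 0, 0.1], [0, 0, 0, 0, -0.006, 0, -1], [0, 0, 0, 0, -0.006, 0, -1], [0, 0, 0, 0, -0.006, 0, -1], [0, 0, 0, 0, -0.006, 0, -1], [0, 0, 0, 0, -0.006, 0, -1]],
  ],
)

```text
t: 5.55
ee_pos: [0.4287, 0.1315, 0.2426]
tool_rot: [-0.086, -3.14, 0.001]
contact_force: [-1.2, -3.1, 1.4]
opening: 0.0215
grip_force: 29.8
```

```bash
python3 - <<'E'
from h import *
np.set_printoptions(precision=4,suppress=True)
s=telemetry.state();print(s["ee_pos"],s["opening"],s["grip_force"],s["contact_force"])
x0,y0,z0=np.array(s["ee_pos"])-[0,0,.147]
for q in (.1,.2,.3,.4,.5,.6,.7,.8,.88):
    d=.115*(np.cos(.2618)-np.cos(q-.2618)) ; dz=.115*(np.sin(q-.2618)+np.sin(.2618))
    # knob radial x: -cos ; toward the hub = +d
    print(q,goal([x0+d*np.cos(.06),y0-d*np.sin(.06),z0+dz],-.055))
E
```

```text
[0.4287 0.1315 0.2426] 0.02149053366134476 29.81562629342079 [-1.2449 -3.0961  1.3848]
0.1 [-0.0001 -0.      0.      0.006   0.     -0.0281]
0.2 [-0.0001 -0.      0.      0.0092  0.     -0.0567]
0.3 [-0.0001 -0.      0.      0.0096  0.     -0.0854]
0.4 [-0.0001 -0.      0.      0.0071 -0.     -0.114 ]
0.5 [-0.0001 -0.      0.      0.0017 -0.     -0.1422]
0.6 [-0.0001 -0.      0.     -0.0065 -0.0001 -0.1698]
0.7 [-0.0001 -0.      0.     -0.0174 -0.0002 -0.1964]
0.8 [-0.0001 -0.      0.     -0.0308 -0.0002 -0.2218]
0.88 [-0.0001 -0.      0.     -0.0434 -0.0003 -0.241 ]
```

Request:
play_rows(
  series=[
    [[0, 0, 0, 0.006, 0, -0.028, -1], [0, 0, 0, 0.009, 0, -0.057, -1], [0, 0, 0, 0.01, 0, -0.085, -1], [0, 0, 0, 0.007, 0, -0.114, -1], [0, 0, 0, 0.002, 0, -0.142, -1], [0, 0, 0, -0.007, 0, -0.17, -1], [0, 0, 0, -0.017, 0, -0.196, -1], [0, 0, 0, -0.031, 0, -0.222, -1], [0, 0, 0, -0.041, 0, -0.238, -1], [0, 0, 0, -0.041, 0, -0.238, -1]],
  ],
)

```text
t: 6.55
ee_pos: [0.4452, 0.1309, 0.3389]
tool_rot: [0.086, 3.14, 0.001]
contact_force: [-3.4, 0.6, 3.5]
opening: 0.0213
grip_force: 29.5
```

```bash
python3 d.py 3 lever_knob,lever_hub,tip_point,pad_point,block_grip scene,side; python3 -c "
import cv2
b=cv2.imread('pics/side3.png')[140:300,180:380]
cv2.imwrite('pics/c3.png',cv2.resize(b,(750,600),interpolation=2))"
```

```text
6.55 [0.4452 0.1309 0.3389] [0.0863 3.1396 0.0009] [-3.3988  0.6117  3.5043] 0.021342045918542555 [ 0.0325  0.2464  1.7691  0.0006  1.1253 -1.4836]
lever_knob [('scene', array([216.7, 143.1]), 0.49), ('side', array([277.3, 171.4]), 0.78)]
    [0.4467 0.1321 0.1924] [np.float64(0.5759095304662954), np.float64(0.7006653916119797)]
      side scene [0.4467 0.1321 0.1924] [np.float64(0.7006653916121046), np.float64(0.5759095304662191)]
lever_hub [('scene', array([244.3, 152.4]), 0.62), ('side', array([230.2, 197.9]), 0.78)]
    [0.5446 0.136  0.1231] [np.float64(0.4198443521204544), np.float64(0.5260204904530406)]
      side scene [0.5446 0.136  0.1231] [np.float64(0.5260204904529611), np.float64(0.41984435212053106)]
tip_point [('scene', array([249.1, 200.6]), 0.72)]
pad_point [('scene', array([262.1, 197.1]), 0.7), ('side', array([253.3, 227.8]), 0.58)]
    [0.5256 0.0683 0.029 ] [np.float64(0.552736161552158), np.float64(0.6384003928367882)]
      side scene [0.5256 0.0683 0.029 ] [np.float64(0.6384003928367448), np.float64(0.5527361615521785)]
block_grip [('scene', array([302.8, 213. ]), 0.77), ('side', array([274.2, 200.4]), 0.74)]
    [ 0.5201 -0.0539  0.0441] [np.float64(0.03747762373581672), np.float64(0.03712529068243626)]
      side scene [ 0.5201 -0.0539  0.0441] [np.float64(0.03712529068248664), np.float64(0.03747762373568364)]
```

View pics/c3.png

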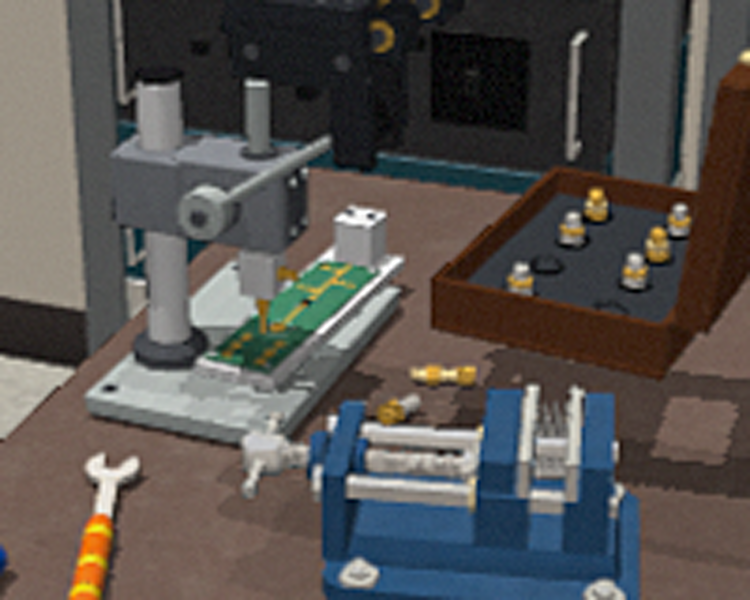

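The lever is up and the tip is clear of the board, at about (250,227) in the full side picture. I release the knob and retreat upward.

Request:
play_rows(
  series=[
    [[0, 0, 0, 0, 0, 0, 0.1], [0, 0, 0, 0, 0, 0, 0.1], [0, 0, 0, 0, 0, 0, 0.1], [0, 0, 0, 0, 0, -0.1, 0.1], [0, 0, 0, 0, 0, -0.2, 0.1], [0, 0, 0, 0.1, -0.1, -0.2, 0.1], [0, 0, 0, 0.1, -0.2, -0.2, 0.1], [0, 0, 0, 0.1, -0.2, -0.2, 0.1]],
  ],
)

```text
t: 7.95
ee_pos: [0.4, 0.05, 0.4182]
tool_rot: [0.094, 3.139, -0.002]
contact_force: [-0.2, -0.1, 0.2]
opening: 0.0485
grip_force: 0.0
```

```bash
python3 d.py 4 lever_knob,lever_hub,tip_point,pad_point,block_grip; python3 -c "
from h import *
print(goal([.517,-.051,.22],-1.665))"
```

```text
7.95 [0.4    0.05   0.4182] [ 0.0938  3.1388 -0.0019] [-0.2298 -0.1194  0.2122] 0.04846464134691284 [-0.1682  0.0269  1.8041 -0.001   1.309  -1.679 ]
lever_knob [('scene', array([216. , 145.8]), 0.47), ('side', array([274.9, 169.5]), 0.6), ('wrist', array([357.2, 257.7]), 0.78)]
    [0.4479 0.1324 0.1911] [np.float64(2.046519350499469), np.float64(2.393193178689265), np.float64(1.8498068950281294)]
      side scene [0.4479 0.1318 0.191 ] [np.float64(2.424634031119746), np.float64(2.001421972267572)]
      wrist scene [0.4516 0.1378 0.1828] [np.float64(1.9947211374156424), np.float64(0.26236505110368613)]
      wrist side [0.4493 0.1333 0.1945] [np.float64(3.6574489564891826), np.float64(0.5835197515941528)]
lever_hub [('scene', array([243.5, 151.4]), 0.85), ('side', array([235.7, 198.7]), 0.83), ('wrist', array([285.7, 186.2]), 0.69)]
    [0.5125 0.121  0.126 ] [np.float64(7.756141084413268), np.float64(12.51635416345171), np.float64(100.21153783146329)]
      side scene [0.5363 0.1339 0.1259] [np.float64(1.8210737862333735), np.float64(1.4552822186170211)]
      wrist scene [0.4122 
[... 690 characters left out ...]
255] [np.float64(2.4624670336524073), np.float64(0.5984591141946873)]
block_grip [('scene', array([298.9, 212.2]), 0.58), ('side', array([276.9, 202.4]), 0.91), ('wrist', array([176.1, 252.6]), 0.76)]
    [ 0.5124 -0.0498  0.0458] [np.float64(1.2811179073452106), np.float64(1.621568206638925), np.float64(6.563408639876445)]
      side scene [ 0.5124 -0.047   0.0451] [np.float64(1.1279866682840058), np.float64(1.1301936734760423)]
      wrist scene [ 0.5059 -0.0537  0.0561] [np.float64(2.4820094557947274), np.float64(0.5340774801746802)]
      wrist side [ 0.5168 -0.0617  0.0366] [np.float64(1.962746355456308), np.float64(0.42097415142237005)]
[-0.      0.      0.5124 -0.3046 -0.2435  0.127 ]
```

Request:
play_rows(
  series=[
    [[0, 0, 0.5124, -0.15, -0.2435, 0, 0.2], [0, 0, 0.5124, -0.15, -0.2435, 0, 0.2], [0, 0, 0.5124, -0.15, -0.2435, 0, 0.2], [0, 0, 0.5124, -0.15, -0.2435, 0, 0.2], [0, 0, 0.5124, -0.3046, -0.2435, 0, 0.2], [0, 0, 0.5124, -0.3046, -0.2435, 0.1, 0.2], [0, 0, 0.5124, -0.3046, -0.2435, 0.127, 0.2], [0, 0, 0.5124, -0.3046, -0.2435, 0.127, 0.2], [0, 0, 0.5124, -0.3046, -0.2435, 0.127, 0.2], [0, 0, 0.5124, -0.3046, -0.2435, 0.127, 0.2], [0, 0, 0.5124, -0.3046, -0.2435, 0.127, 0.2], [0, 0, 0.5124, -0.3046, -0.2435, 0.127, 0.2]],
  ],
)

```text
t: 10.05
ee_pos: [0.517, -0.051, 0.367]
tool_rot: [-2.324, -2.113, 0.0]
contact_force: [0.5, -0.3, -0.3]
opening: 0.053
grip_force: 0.0
```

```bash
python3 d.py 5 tip_point,pad_point,block_grip; python3 -c "
from h import *
print(goal([.517,-.051,.1],-1.665),goal([.517,-.051,.049],-1.665))"
```

```text
10.05 [ 0.517 -0.051  0.367] [-2.3243 -2.1135  0.0001] [ 0.4568 -0.3099 -0.2666] 0.052975088796540046 [-0.3241  0.3334  1.5715 -0.      1.2367 -0.2291]
tip_point []
pad_point [('scene', array([263.2, 198.9]), 0.66), ('side', array([252.9, 225.9]), 0.85), ('wrist', array([255.6,  64.3]), 0.59)]
    [0.5268 0.0627 0.0283] [np.float64(0.881368220588176), np.float64(0.6939588032740431), np.float64(2.9080549216973712)]
      side scene [0.5263 0.0635 0.0285] [np.float64(0.7913653866494748), np.float64(0.6902722262529931)]
      wrist scene [0.5264 0.0631 0.0267] [np.float64(3.3454183729807765), np.float64(0.5157797805573113)]
      wrist side [0.5287 0.0605 0.0282] [np.float64(0.235872282681074), np.float64(0.04025190163807635)]
block_grip [('side', array([273.9, 203.2]), 0.92)]
[ 0.e+00  0.e+00  1.e-04 -1.e-04  0.e+00  3.e-01] [ 0.000e+00  0.000e+00  1.000e-04 -1.000e-04  0.000e+00  4.275e-01]
```

View pics/wrist5.png

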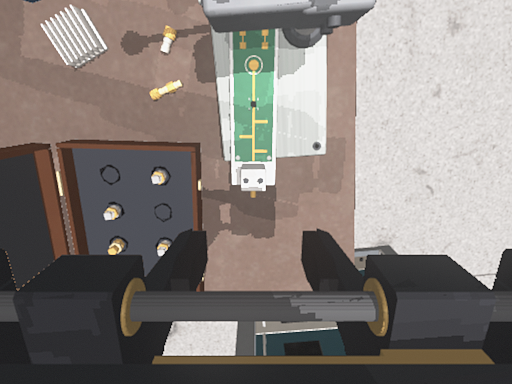

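The wrist view shows the pad at (253.5,64.5) and the block top at (253.5,178). The board is parallel to the image columns, so the yaw is right, and the case box at (200,145–290) is left of the gripper.

```bash
python3 - <<'E'
from h import *
c=eyes.get_calibration("wrist")
print(onz(c,[253.5,178],.054),onz(c,[253.5,64.5],.0256),onz(c,[201,150],.05),onz(c,[201,290],.05)); print(c["K"][0])
print("stand edge yaw",onz(c,[228,158],.016),onz(c,[217,70],.016),onz(c,[325,153],.016))
E
```

```text
[ 0.51596895 -0.05090356  0.054     ] [0.52639661 0.0607143  0.0256    ] [ 0.46501568 -0.01739887  0.05      ] [ 0.44019034 -0.18430477  0.05      ]
[290.9695772    0.         253.97001557]
stand edge yaw [ 0.48790918 -0.03447622  0.016     ] [0.48759841 0.05999383 0.016     ] [ 0.5993243  -0.03905313  0.016     ]
```

```bash
python3 - <<'E'
from h import *
cs,cd,cw=[eyes.get_calibration(n) for n in("scene","side","wrist")]
a,b,w=np.array([140+400/3,90+408/3]),np.array([150+437/3,140+225/3]),np.array([201,147.])
print(tri([cs,cd,cw],[a,b,w]),tri([cs,cw],[a,w]),tri([cd,cw],[b,w]))
E
```

```text
(array([ 0.4565443 , -0.01909787,  0.03021071]), [np.float64(0.18003635170854448), np.float64(0.7772791212965283), np.float64(4.857233200488001)]) (array([ 0.46010547, -0.01664163,  0.02626705]), [np.float64(0.196061628992499), np.float64(1.1108403764358123)]) (array([ 0.45682426, -0.01928813,  0.03037388]), [np.float64(0.8260753906711272), np.float64(4.72384545642314)])
```

Request:
play_rows(
  series=[
    [[0, 0, 0, 0, -0.002, 0.12, -0.1], [0, 0, 0, 0, -0.002, 0.24, -0.1], [0, 0, 0, 0, -0.002, 0.33, -0.1], [0, 0, 0, 0, -0.002, 0.39, -0.1], [0, 0, 0, 0, -0.002, 0.427, -0.1], [0, 0, 0, 0, -0.002, 0.427, -0.1], [0, 0, 0, 0, -0.002, 0.427, -1], [0, 0, 0, 0, -0.002, 0.427, -1], [0, 0, 0, 0, -0.002, 0.427, -1], [0, 0, 0, 0, -0.002, 0.427, -1]],
  ],
)

```text
t: 11.65
ee_pos: [0.5165, -0.051, 0.1972]
tool_rot: [2.322, 2.114, 0.001]
contact_force: [-0.8, -0.3, 6.0]
opening: 0.0257
grip_force: 30.0
```

```bash
python3 d.py 6 tip_point,pad_point,probe_stand
```

```text
11.65 [ 0.5165 -0.051   0.1972] [2.3219 2.1137 0.0013] [-0.7797 -0.3138  6.0011] 0.02571335416174103 [-0.3244  0.5635  1.7339 -0.0001  0.8422 -0.2304]
tip_point [('side', array([232.2, 196.4]), 0.28), ('wrist', array([257. ,  24.5]), 0.62)]
    [0.5626 0.0564 0.0915] [np.float64(6.58144435266641), np.float64(157.5773519208435)]
      wrist side [0.5626 0.0564 0.0915] [np.float64(157.5773519208441), np.float64(6.581444352666242)]
pad_point [('scene', array([262.9, 198.9]), 0.79), ('side', array([252.4, 226.7]), 0.75), ('wrist', array([253.2,  21.5]), 0.76)]
    [0.5269 0.0637 0.0271] [np.float64(0.7752764703260567), np.float64(0.8316363217607469), np.float64(8.098263003522614)]
      side scene [0.5269 0.0651 0.0273] [np.float64(0.7157311199288277), np.float64(0.6228979612391056)]
      wrist scene [0.5246 0.0627 0.0278] [np.float64(7.025523575109404), np.float64(0.508149592174301)]
      wrist side [0.5287 0.0612 0.0265] [np.float64(5.210140691243131), np.float64(0.40615519003071016)]
probe_stand [('scene', array([251.8, 200.1]), 0.91), ('side', array([247.6, 247.9]), 0.84)]
    [ 0.5271  0.1041 -0.0003] [np.float64(1.6996114892997063), np.float64(2.0608136471943275)]
      side scene [ 0.5271  0.1041 -0.0003] [np.float64(2.060813647194416), np.float64(1.6996114892996335)]
```

View pics/wrist6.png

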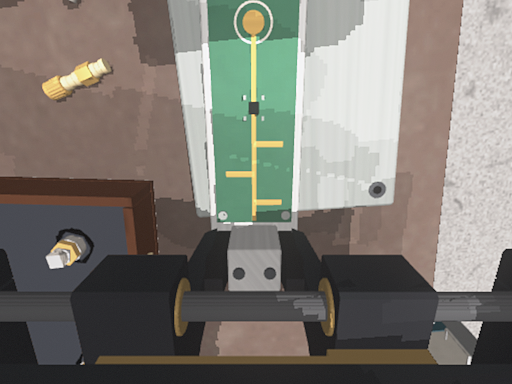

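The block is gripped (opening 25.7 mm) and the pad shows at (253,22). I slide most of the way, then look at the tip.

Request:
play_rows(
  series=[
    [[0, 0, 0, 0, 0, -0.002, -1], [0, 0, 0, 0.01, -0.001, -0.002, -1], [0, 0, 0, 0.022, -0.003, -0.002, -1], [0, 0, 0, 0.034, -0.004, -0.002, -1], [0, 0, 0, 0.046, -0.006, -0.002, -1], [0, 0, 0, 0.058, -0.007, -0.002, -1], [0, 0, 0, 0.07, -0.009, -0.002, -1], [0, 0, 0, 0.08, -0.01, -0.002, -1], [0, 0, 0, 0.082, -0.01, -0.002, -1], [0, 0, 0, 0.082, -0.01, -0.002, -1]],
  ],
)

```text
t: 13.25
ee_pos: [0.5154, -0.0175, 0.1972]
tool_rot: [2.323, 2.115, 0.0]
contact_force: [0.6, -2.5, 6.7]
opening: 0.0254
grip_force: 30.0
```

```bash
python3 d.py 7 tip_point,pad_point,probe_stand; python3 -c "
import cv2,numpy as np
a=cv2.imread('pics/wrist7.png')[0:60,200:310];b=cv2.imread('pics/side7.png')[190:250,210:310];c=cv2.imread('pics/scene7.png')[160:220,210:310]
R=lambda i,w,h:cv2.resize(i,(w,h),interpolation=2)
cv2.imwrite('pics/c7.png',np.vstack([R(a,660,360)[:, :],np.hstack([R(b,330,198),R(c,330,198)])]))"
```

```text
13.25 [ 0.5154 -0.0175  0.1972] [2.3229 2.1147 0.0005] [ 0.5516 -2.5126  6.6883] 0.025389808847189974 [-0.2615  0.5583  1.7437  0.0001  0.8393 -0.1678]
tip_point []
pad_point [('scene', array([254.3, 194.4]), 0.63), ('side', array([249.6, 236.1]), 0.96), ('wrist', array([253.5,  25. ]), 0.59)]
    [0.5254 0.0938 0.0233] [np.float64(1.5012190862347985), np.float64(1.7519134436828074), np.float64(1.1725561933929276)]
      side scene [0.5255 0.094  0.0233] [np.float64(1.7709575948816565), np.float64(1.4824208044297755)]
      wrist scene [0.5255 0.0919 0.0282] [np.float64(1.4572776409945256), np.float64(0.10390538949944698)]
      wrist side [0.5237 0.0937 0.0202] [np.float64(3.3411531993907846), np.float64(0.28086870828782856)]
probe_stand [('scene', array([252.5, 201.6]), 0.8), ('side', array([248.6, 247.3]), 0.97), ('wrist', array([243.3,  31.6]), 0.61)]
    [ 0.5245  0.099  -0.0011] [np.float64(1.6186865189186577), np.float64(1.5107670572424596), np.float64(10.592957018482624)]
      side scene [ 0.5258  0.1002 -0.0014] [np.float64(1.6138979964396925), np.float64(1.3384061373831773)]
      wrist scene [0.5203 0.0936 0.0085] [np.float64(1.2520512494522928), np.float64(0.10114673822997983)]
      wrist side [ 0.5229  0.0978 -0.0051] [np.float64(6.160689663275099), np.float64(0.594269157679594)]
```

View pics/c7.png

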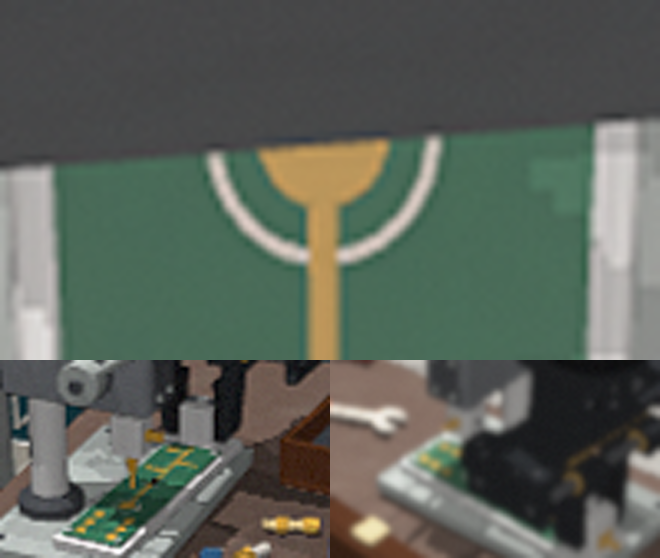

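The head hides the pad and tip from the wrist camera at this pose. I release and back off to a pose that sees both.

Request:
play_rows(
  series=[
    [[0, 0, 0, 0, 0, 0, -0.1], [0, 0, 0, 0, 0, 0, -0.1], [0, 0, 0, 0, 0, 0, -0.1], [0, 0, 0, 0, 0, -0.1, -0.1], [0, 0, 0, -0.02, 0, -0.18, -0.1], [0, 0, 0, -0.145, 0, -0.18, -0.1], [0, 0, 0, -0.145, 0, -0.18, -0.1], [0, 0, 0, -0.145, 0, -0.18, -0.1]],
  ],
)

```text
t: 14.65
ee_pos: [0.5096, -0.076, 0.2686]
tool_rot: [-2.325, -2.112, 0.0]
contact_force: [0.2, -0.8, 0.3]
opening: 0.0403
grip_force: 0.0
```

```bash
python3 d.py 8 tip_point,pad_point,block_grip; python3 -c "
import cv2,numpy as np
a=cv2.imread('pics/wrist8.png')[0:110,190:330]
cv2.imwrite('pics/c8.png',cv2.resize(a,(700,550),interpolation=2))"
```

```text
14.65 [ 0.5096 -0.076   0.2686] [-2.3246 -2.1116  0.0003] [ 0.234  -0.7605  0.2786] 0.040259129471662235 [-0.3758  0.4435  1.697   0.0004  1.0022 -0.28  ]
tip_point [('scene', array([204. , 174.6]), 0.7)]
pad_point [('scene', array([252.2, 193.1]), 0.71), ('side', array([247.6, 234.4]), 0.56)]
    [0.5259 0.0992 0.0274] [np.float64(0.39033754041033786), np.float64(0.4685365803540038)]
      side scene [0.5259 0.0992 0.0274] [np.float64(0.46853658035389006), np.float64(0.39033754041037083)]
block_grip [('scene', array([288.4, 207.2]), 0.63), ('side', array([271.5, 207. ]), 0.82), ('wrist', array([253.8, 133.7]), 0.88)]
    [ 0.5144 -0.0178  0.0449] [np.float64(0.7813494620394383), np.float64(0.8289375585558819), np.float64(3.4052858030055173)]
      side scene [ 0.5144 -0.017   0.0448] [np.float64(0.7783678746873407), np.float64(0.7518406697631934)]
      wrist scene [ 0.5137 -0.0189  0.048 ] [np.float64(1.6004257278602112), np.float64(0.16829009577472281)]
      wrist side [ 0.5144 -0.0204  0.0418] [np.float64(0.13734527421303674), np.float64(0.015242786484461876)]
```

View pics/c8.png

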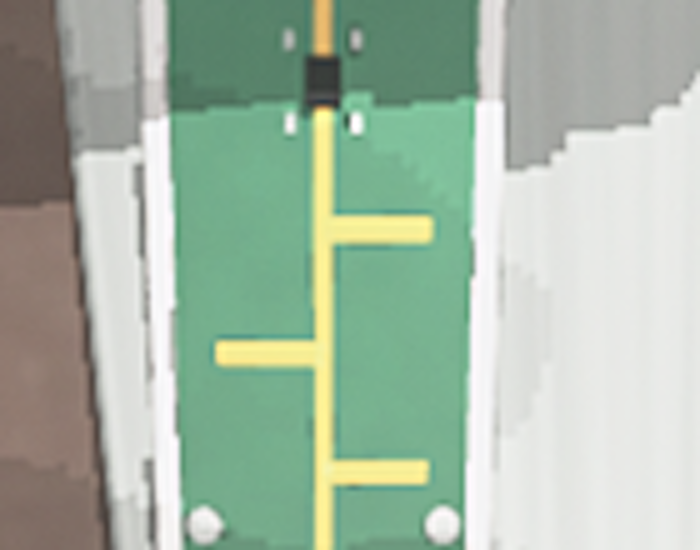

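The pad is just out of frame at the top and the trace runs along column 254. I tilt the tool about its y axis so the camera looks further along the board.

Request:
play_rows(
  series=[
    [[0, 0.045, 0, -0.02, 0, 0, -0.1], [0, 0.09, 0, -0.04, 0, 0, -0.1], [0, 0.125, 0, -0.06, 0, 0, -0.1], [0, 0.125, 0, -0.06, 0, 0, -0.1], [0, 0.125, 0, -0.06, 0, 0, -0.1]],
  ],
)

```text
t: 15.75
ee_pos: [0.5076, -0.0995, 0.2689]
tool_rot: [-2.108, -1.918, -0.416]
contact_force: [-0.0, 0.3, -0.1]
opening: 0.0398
grip_force: 0.0
```

```bash
python3 d.py 9 tip_point,pad_point,probe_stand,lever_hub; python3 - <<'E'
from h import *
c=eyes.get_calibration("wrist");print(-np.array(c["R"]).T@c["t"])
for X in([.525,.104,.040],[.525,.0965,.0256]):print(proj(c,X))
for q in("tip_point",):
    for r in landmark_of("wrist",q)+landmark_of("side",q)+landmark_of("scene",q):print(r["p"],np.array(r["point"])*[512,384])
E
```

```text
15.75 [ 0.5076 -0.0995  0.2689] [-2.1081 -1.9175 -0.4156] [-0.0005  0.2586 -0.111 ] 0.03977138754417016 [-0.478   0.4631  1.684   0.3914  1.1761 -0.5687]
tip_point [('scene', array([250.3, 201.5]), 0.69)]
pad_point [('scene', array([253.4, 195.1]), 0.68), ('side', array([247.2, 235.8]), 0.57), ('wrist', array([258.9,  92.5]), 0.75)]
    [0.5282 0.0958 0.0215] [np.float64(0.46995527015061), np.float64(0.27547812924046505), np.float64(3.319208444843751)]
      side scene [0.5277 0.0967 0.022 ] [np.float64(0.22686973726971454), np.float64(0.18949540549995872)]
      wrist scene [0.5285 0.0957 0.0219] [np.float64(3.2611834731493694), np.float64(0.44539893873289704)]
      wrist side [0.5291 0.0935 0.0198] [np.float64(0.8252852651930166), np.float64(0.1316041313370828)]
probe_stand [('scene', array([252.4, 200.8]), 0.86), ('side', array([249.2, 248.7]), 0.62), ('wrist', array([155.1, 157. ]), 0.65)]
    [0.503  0.0876 0.0098] [np.float64(5.295357975072011), np.float64(12.985772612260389), np.float64(92.09282125399059)]
      side scene [ 0.5254  0.1018 -0.0019] [np.float64(2.7458644492941944), np.float64(2.2700690154677954)]
      wrist scene [0.448  0.0316 0.0809] [np.float64(6.335546045569758), np.float64(0.7219843864303096)]
      wrist side [ 0.4958  0.0865 -0.0016] [np.float64(83.60148595811624), np.float64(13.864078879624843)]
lever_hub [('scene', array([245.3, 153.1]), 0.71), ('side', array([235.1, 199.1]), 0.69)]
    [0.5389 0.1301 0.1222] [np.float64(1.0940060758828418), np.float64(1.3623430642988645)]
      side scene [0.5389 0.1301 0.1222] [np.float64(1.3623430642990404), np.float64(1.094006075882702)]
[ 0.51467508 -0.0203292   0.2806107 ]
[252.6131421   71.56394921]
[253.46465745  87.33506055]
0.69 [250.3168 201.4848]
```

```bash
python3 -c "
import cv2,numpy as np
a=cv2.imread('pics/wrist9.png')[30:130,195:315];b=cv2.imread('pics/side9.png')[205:250,230:275]
R=lambda i,w,h:cv2.resize(i,(w,h),interpolation=0)
m=np.zeros((600,800,3),np.uint8);m[:400,:480]=R(a,480,400);m[:315,485:800]=R(b,315,315)
m[320:600,485:765]=R(cv2.imread('pics/scene9.png')[175:215,235:275],280,280)
cv2.imwrite('pics/c9.png',m)"
```

```text
(no output)
```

View pics/c9.png

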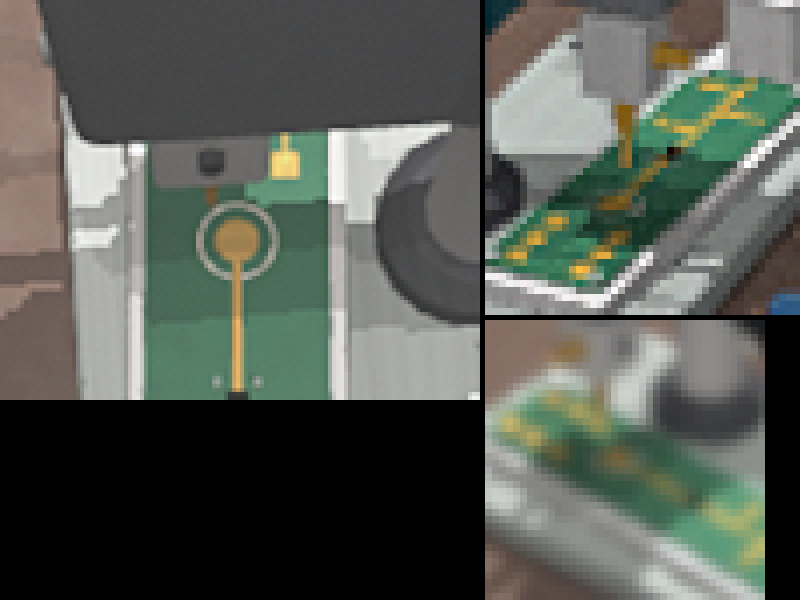

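The wrist crop shows the pad at full px (254.2,90.2) and the tip's lower end at (247.8,80.8). In the side picture the tip is at (250.1,228.7), in the scene picture at (251.4,187.1).

```bash
python3 - <<'E'
from h import *
np.set_printoptions(precision=4,suppress=True)
cs,cd,cw=[eyes.get_calibration(n) for n in("scene","side","wrist")]
t=dict(w=[247.75,80.5],d=[250.1,228.8],s=[251.4,187.3]);p=dict(w=[254.2,90.2],d=[249.3,234.],s=[253.9,194.7]);C=dict(w=cw,d=cd,s=cs)
for k in("wds","wd","ws","ds"):
    print(k,"tip",*tri([C[i] for i in k],[np.array(t[i]) for i in k]),"pad",*tri([C[i] for i in k],[np.array(p[i]) for i in k]))
pd=onz(cw,p["w"],.0256);print("pad@z",pd)
for z in(.036,.038,.040,.042):
    T=onz(cw,t["w"],z);d=T-pd;print(z,T,"d",d[:2],"tool x,y",(d[:2]@[.094,.9956])/.4,(d[:2]@[.9956,-.094])/.4)
for z in (.036,.04):print(onz(cd,t["d"],z)-onz(cd,p["d"],.0256),onz(cs,t["s"],z)-onz(cs,p["s"],.0256))
E
```

```text
wds tip [0.5213 0.0983 0.0438] [np.float64(4.542806796277855), np.float64(1.6767250439008028), np.float64(1.7059981113317886)] pad [0.5249 0.0932 0.0258] [np.float64(0.7749448743508974), np.float64(0.622633737685604), np.float64(0.44909767901570014)]
wd tip [0.5202 0.0966 0.0397] [np.float64(0.07563299579867047), np.float64(0.011298172911159312)] pad [0.5242 0.0935 0.0251] [np.float64(1.4336486613953947), np.float64(0.22463535462970927)]
ws tip [0.5188 0.0936 0.0515] [np.float64(3.505115820668897), np.float64(0.4417577561684885)] pad [0.5255 0.093  0.0267] [np.float64(0.32396292961575907), np.float64(0.04381549338380453)]
ds tip [0.5215 0.0995 0.0442] [np.float64(1.8087595314250173), np.float64(1.5072048701733487)] pad [0.5247 0.0931 0.0258] [np.float64(0.5766709908672164), np.float64(0.4841222173749992)]
pad@z [0.5254 0.0938 0.0256]
0.036 [0.5202 0.0984 0.036 ] d [-0.0052  0.0046] tool x,y 0.010255929922015163 -0.014095110374261583
0.038 [0.5201 0.0974 0.038 ] d [-0.0053  0.0036] tool x,y 0.007829564328750259 -0.01397922739682581
0.04 [0.5201 0.0964 0.04  ] d [-0.0053  0.0027] tool x,y 0.00540319873548531 -0.013863344419389753
0.042 [0.5201 0.0955 0.042 ] d [-0.0054  0.0017] tool x,y 0.0029768331422203712 -0.013747461441953974
[-0.0002 -0.0045  0.0104] [0.0093 0.0152 0.0104]
[-0.0033  0.0027  0.0144] [0.0049 0.0116 0.0144]
```

```bash
python3 -c "
from h import *
cs=eyes.get_calibration('scene');print(proj(cs,[.521,.097,.04]))
print(goal([.5154,-.0175,.1216],-1.665),goal([.5154,-.0175,.051],-1.665))"
```

```text
[251.34520894 190.49737839]
[-0.000e+00 -1.250e-01  1.000e-04  1.899e-01  2.000e-04  7.970e-02] [-0.000e+00 -1.250e-01  1.000e-04  1.224e-01  2.000e-04  2.428e-01]
```

Request:
play_rows(
  series=[
    [[0, -0.045, 0, 0.08, 0, 0.03, -0.1], [0, -0.09, 0, 0.15, 0, 0.06, -0.1], [0, -0.125, 0, 0.19, 0, 0.08, -0.1], [0, -0.125, 0, 0.19, 0, 0.08, -0.1], [0, -0.125, 0, 0.155, 0, 0.164, -0.1], [0, -0.125, 0, 0.1225, 0, 0.242, -0.1], [0, -0.125, 0, 0.1225, 0, 0.242, -0.1], [0, -0.125, 0, 0.1225, 0, 0.242, -1], [0, -0.125, 0, 0.1225, 0, 0.242, -1], [0, -0.125, 0, 0.1225, 0, 0.242, -1], [0, -0.125, 0, 0.1225, 0, 0.242, -1]],
  ],
)

```text
t: 17.75
ee_pos: [0.5158, -0.018, 0.1999]
tool_rot: [2.322, 2.113, 0.002]
contact_force: [-1.5, -2.1, 6.5]
opening: 0.0261
grip_force: 30.0
```

Request:
play_rows(
  series=[
    [[0, 0, 0, 0.002, -0.004, 0, -1], [0, 0, 0, 0.004, -0.008, 0, -1], [0, 0, 0, 0.007, -0.012, 0, -1], [0, 0, 0, 0.007, -0.012, 0, -1], [0, 0, 0, 0.007, -0.012, 0, -1]],
  ],
)

```text
t: 18.25
ee_pos: [0.5117, -0.0146, 0.1999]
tool_rot: [2.321, 2.111, 0.004]
contact_force: [1.9, -3.0, 7.0]
opening: 0.0255
grip_force: 30.0
```

Request:
play_rows(
  series=[
    [[0, 0, 0, 0, 0, 0, -0.1], [0, 0, 0, 0, 0, 0, -0.1], [0, 0, 0, 0, 0, 0, -0.1], [0, 0, 0, 0, 0, -0.1, -0.1], [0, 0, 0, -0.05, 0, -0.18, -0.1], [0, 0.045, 0, -0.16, 0, -0.18, -0.1], [0, 0.09, 0, -0.212, 0, -0.173, -0.1], [0, 0.125, 0, -0.212, 0, -0.173, -0.1], [0, 0.125, 0, -0.212, 0, -0.173, -0.1], [0, 0.125, 0, -0.212, 0, -0.173, -0.1]],
  ],
)

```text
t: 19.25
ee_pos: [0.5028, -0.0986, 0.2673]
tool_rot: [-2.107, -1.918, -0.415]
contact_force: [-0.6, 0.6, -0.5]
opening: 0.0395
grip_force: 0.0
```

```bash
cat > e.py <<'E'
from h import *
np.set_printoptions(precision=4,suppress=True,linewidth=200)
im,c,o=look("wrist",["pad_point","tip_point"]);cv2.imwrite("pics/wrist10.png",im);print(o)
eyes.snapshot("side");print([(r["p"],np.array(r["point"])*[512,384]) for r in landmark_of("side","pad_point")])
old=cv2.imread("pics/wrist9.png")
f=lambda i:cv2.cvtColor(i,cv2.COLOR_BGR2GRAY)
def match(T,I,box):
    x0,y0,x1,y1=box;r=cv2.matchTemplate(I[y0:y1,x0:x1],T,5);_,v,_,m=cv2.minMaxLoc(r);return v,np.array(m)+[x0,y0]
# pad by brightness of gold: hsv mask blob below; print ascii of the tip region
g=im[68:104,236:272].astype(int)
for r in range(g.shape[0]): print(68+r," ".join("%3d"%(v[2]-v[1]) for v in g[r]))
p=np.array(c["R"]);print(proj(c,[.521,.097,.04]),proj(c,[.521,.097,.0256]))
E
python3 e.py
```

```text
{'pad_point': (array([256.7168,  83.2128]), 0.9)}
[(0.8, array([245.9136, 234.5088]))]
68 -29 -27 -31  -7   4   2   2   2   2   2   2   1   2   2   2   1  -1  -1  -1  -1   0   1   1   2   2   1   2   1   1   1   3   2  -2  51  26  38
69 -26 -27 -30 -11   3   3   2   2   2   1   2   2   3   2   2   1  -1   0   0  -1   2   0   0   2   1   2   2   3   1   1   2   2  -4  27  48  13
70 -26 -27 -30 -14   1   2   1   1   2   2   1   1   1   4   2   1   0   0   0   0   1  -1   1   2   2   2   1   1   1   3   2   3  -6 -37 -52 -54
71 -27 -27 -30 -17   0   4   3   3   2   2   1   3   2   2   2   2   1  -1   0  -2   1   0   2   3   1   1   1   2   2   2   3   6 -10 -43 -56 -53
72 -28 -27 -28 -21  -2   4   2   1   2   1   2   2   3   2   2   3   2   1   1   1   1   2   2   2   2   3   3   3   3   3   6  10 -23 -52 -52 -51
73 -26 -27 -27 -25  -4   4   3   3   3   2   3   3   3   4   4   2   2   1   1   2   3   3   3   3   5   6   2  -1   0  -4  -7 -15 -41 -54 -51 -50
74 -27 -27 -28 -31 -12   3   4   5   4   4   4   2   0  -1  -3   1   6   5   5   4  -3  -8  -8  -9  -8  -5 -22 -34 -32 -36 -39 -48 
[... 3622 characters left out ...]
  23  45  19 -30 -35 -33 -32 -32 -32 -32 -32 -33 -33 -33 -33 -32 -32
100 -29 -30 -29 -30 -31 -30 -30 -31 -31 -32 -31 -32 -32 -31 -32 -32 -32 -35 -29  23  47  18 -31 -35 -32 -33 -33 -33 -32 -32 -33 -32 -33 -33 -32 -32
101 -30 -30 -30 -31 -31 -31 -31 -31 -31 -31 -32 -31 -31 -32 -32 -32 -32 -33 -29  23  45  19 -31 -36 -32 -33 -32 -32 -33 -32 -32 -32 -33 -33 -32 -32
102 -30 -30 -30 -29 -31 -32 -32 -31 -30 -31 -31 -31 -31 -31 -30 -31 -33 -35 -30  23  46  18 -30 -35 -32 -32 -33 -32 -33 -32 -33 -33 -33 -33 -32 -32
103 -30 -31 -29 -30 -30 -30 -31 -30 -30 -30 -31 -30 -31 -30 -31 -31 -30 -35 -30  21  45  18 -30 -35 -32 -32 -31 -31 -33 -33 -32 -32 -33 -31 -31 -33
[254.7055  78.8926] [254.6833  86.3998]
```

```bash
python3 - <<'E'
from h import *
np.set_printoptions(precision=4,suppress=True)
c=eyes.get_calibration("wrist");pd=onz(c,[256,85.3],.0256);print(pd)
print("tip should be at",[proj(c,[pd[0],pd[1],z]) for z in(.038,.040,.042)])
for r in(79.5,80.2):
  for z in(.038,.040,.042):
    d=(onz(c,[253.4,r],z)-pd)[:2];print(r,z,d*1e3,"tool",d@[.094,.9956]/.4,d@[.9956,-.094]/.4)
# recompute tip from old view at z=.04 is (.5201,.0964)
E
```

```text
[0.5225 0.0986 0.0256]
tip should be at [array([256.0911,  78.8261]), array([256.1066,  77.7217]), array([256.1224,  76.5994])]
79.5 0.038 [-2.3628 -0.3856] tool -0.0015151373772306557 -0.0057904145049827655
79.5 0.04 [-2.4475 -1.3573] tool -0.003953444330647415 -0.005772958038397911
79.5 0.042 [-2.5323 -2.3289] tool -0.006391751284064115 -0.0057555015718127826
80.2 0.038 [-2.4205 -1.0089] tool -0.0030799531908988456 -0.00578747390346704
80.2 0.04 [-2.5047 -1.9754] tool -0.005505280728717611 -0.005770041827796833
80.2 0.042 [-2.589  -2.9418] tool -0.007930608266536377 -0.005752609752126625
```

```bash
python3 -c "
from h import *
print(goal([.5115,-.0146,.1216],-1.665),goal([.5115,-.0146,.0525],-1.665),telemetry.state()['tool_rot'])"
```

```text
[-1.000e-04 -1.247e-01  4.000e-04  1.951e-01  2.000e-03  7.780e-02] [-1.000e-04 -1.247e-01  4.000e-04  1.291e-01  2.000e-03  2.375e-01] [-2.10547341 -1.9183312  -0.41764684]
```

Request:
play_rows(
  series=[
    [[0, -0.045, 0, 0.08, 0.002, 0.03, -0.1], [0, -0.09, 0, 0.15, 0.002, 0.06, -0.1], [0, -0.125, 0, 0.195, 0.002, 0.078, -0.1], [0, -0.125, 0, 0.195, 0.002, 0.078, -0.1], [0, -0.125, 0, 0.16, 0.002, 0.16, -0.1], [0, -0.125, 0, 0.129, 0.002, 0.2375, -0.1], [0, -0.125, 0, 0.129, 0.002, 0.2375, -0.1], [0, -0.125, 0, 0.129, 0.002, 0.2375, -1], [0, -0.125, 0, 0.129, 0.002, 0.2375, -1], [0, -0.125, 0, 0.129, 0.002, 0.2375, -1], [0, -0.125, 0, 0.129, 0.002, 0.2375, -1]],
  ],
)

```text
t: 20.6
ee_pos: [0.512, -0.0155, 0.2011]
tool_rot: [2.321, 2.113, 0.002]
contact_force: [-1.1, -1.7, 6.6]
opening: 0.0257
grip_force: 30.0
```

Request:
play_rows(
  series=[
    [[0, 0, 0, -0.001, -0.003, 0, -1], [0, 0, 0, -0.002, -0.006, 0, -1], [0, 0, 0, -0.002, -0.006, 0, -1], [0, 0, 0, -0.002, -0.006, 0, -1]],
  ],
)

```text
t: 21.0
ee_pos: [0.51, -0.0159, 0.2011]
tool_rot: [2.321, 2.111, 0.005]
contact_force: [4.7, 1.2, 7.0]
opening: 0.026
grip_force: 30.0
```

Request:
play_rows(
  series=[
    [[0, 0, 0, 0, 0, 0, -0.1], [0, 0, 0, 0, 0, 0, -0.1], [0, 0, 0, 0, 0, 0, -0.1], [0, 0, 0, 0, 0, -0.1, -0.1], [0, 0, 0, -0.05, 0, -0.18, -0.1], [0, 0.045, 0, -0.16, 0, -0.18, -0.1], [0, 0.09, 0, -0.212, 0, -0.173, -0.1], [0, 0.125, 0, -0.212, 0, -0.173, -0.1], [0, 0.125, 0, -0.212, 0, -0.173, -0.1], [0, 0.125, 0, -0.212, 0, -0.173, -0.1]],
  ],
)

```text
t: 22.0
ee_pos: [0.501, -0.1, 0.2685]
tool_rot: [-2.107, -1.918, -0.415]
contact_force: [-0.8, -0.8, 0.2]
opening: 0.0394
grip_force: 0.0
```

```bash
sed -i 's/\[68:104,236:272\]/[66:98,240:272]/; s/print(68+r/print(66+r/; s/wrist10/wrist11/' e.py; python3 e.py
```

```text
{'pad_point': (array([259.0208,  86.5152]), 0.86), 'tip_point': (array([257.9968,  90.3168]), 0.67)}
[(0.85, array([249.9072, 235.392 ])), (0.41, array([274.176, 167.616]))]
66 -28 -15   0   2   2   2   1   2   1   2   1   1   1   1   0   0   0  -1   0   0   2   2   1   2   3   2   1   2   2   1  -4  48
67 -30 -11   2   2   3   2   2   2   2   1   2   3   2   1   0   0  -1   1  -1   0   1   2   2   1   1   1   3   3   1   0  -2  57
68 -29 -13   2   3   3   3   1   2   2   1   2   3   3   1   0   0   0   0   0  -1   1   2   2   3   2   1   1   2   1   2  -5  36
69 -30 -20  -3   3   2   2   2   2   1   1   2   1   2   2   2  -1   0  -1   0  -1   2   2   2   1   2   3   2   2   2   4  -4 -15
70 -28 -20  -3   4   2   2   1   1   1   2   2   2   1   2   2   1   0   0   1   2   1   2   1   2   2   2   3   3   4   6 -11 -44
71 -28 -22  -4   5   3   3   2   2   1   2   2   3   1   2   2   1   1   2   2   2   2   3   3   4   4   5   5   5   7   6 -26 -52
72 -27 -27 -12   2   4   3   4   4   4   4   3   5   4   3   0   1   0   2   3   1   0   1   0  -7 -10  -9  -7 -13 -15 -22 -44 -53
73 -27 -2
[... 2605 characters left out ...]
2 -33
93 -28 -28 -29 -30 -31 -31 -33 -32 -32 -34 -33 -14   1   6  -6  11  36  34  13  -7   2   1 -23 -32 -33 -33 -32 -32 -33 -33 -32 -33
94 -31 -30 -30 -30 -30 -31 -31 -31 -32 -32 -33 -35 -32 -18 -12  13  37  35  14 -10 -20 -27 -33 -32 -32 -33 -33 -32 -32 -33 -33 -32
95 -29 -30 -30 -29 -31 -32 -32 -31 -31 -33 -31 -33 -34 -36 -43   1  35  32  -4 -41 -36 -33 -32 -32 -32 -32 -32 -33 -32 -33 -33 -33
96 -29 -29 -30 -29 -30 -31 -32 -31 -32 -33 -31 -31 -32 -35 -40   3  35  33  -2 -40 -35 -33 -32 -32 -31 -31 -32 -33 -33 -32 -32 -32
97 -30 -29 -30 -29 -31 -31 -32 -31 -32 -31 -32 -31 -32 -34 -39   2  34  33  -1 -38 -35 -32 -33 -32 -31 -32 -32 -32 -32 -33 -32 -32
[256.5852  77.7116] [256.4615  85.2455]
```

The pad is now at (256.4,84.4) and the tip end at (255.3,78.5). That leaves about 1 mm of error, well within the pad, so I go back to the lever.

```bash
python3 -c "
from h import *
c=eyes.get_calibration('wrist');pd=onz(c,[256.4,84.4],.0256);print(pd,(onz(c,[255.3,78.2],.04)-pd)[:2])
print(goal([.4452,.131,.28],-.055),goal([.48,-.1,.25],-.055))"
```

```text
[0.52123576 0.09847733 0.0256    ] [-0.0011657  -0.00113786]
[ 0.1001 -0.0964 -0.5049  0.6695 -0.1928 -0.1515] [ 0.1001 -0.0964 -0.5049  0.1169 -0.0526 -0.2986]
```

Request:
play_rows(
  series=[
    [[0.1001, -0.0964, -0.5049, 0.1169, -0.0526, -0.2986, 0.1], [0.1001, -0.0964, -0.5049, 0.1169, -0.0526, -0.2986, 0.1], [0.1001, -0.0964, -0.5049, 0.1169, -0.0526, -0.2986, 0.1], [0.1001, -0.0964, -0.5049, 0.1169, -0.0526, -0.2986, 0.1], [0.1001, -0.0964, -0.5049, 0.1169, -0.0526, -0.2986, 0.1], [0.1001, -0.0964, -0.5049, 0.6695, -0.1928, -0.1515, 0.1], [0.1001, -0.0964, -0.5049, 0.6695, -0.1928, -0.1515, 0.1], [0.1001, -0.0964, -0.5049, 0.6695, -0.1928, -0.1515, 0.1], [0.1001, -0.0964, -0.5049, 0.6695, -0.1928, -0.1515, 0.1], [0.1001, -0.0964, -0.5049, 0.6695, -0.1928, -0.1515, 0.1], [0.1001, -0.0964, -0.5049, 0.6695, -0.1928, -0.1515, 0.1], [0.1001, -0.0964, -0.5049, 0.6695, -0.1928, -0.1515, 0.1]],
  ],
)

```text
t: 23.45
ee_pos: [0.4449, 0.1315, 0.4274]
tool_rot: [0.082, 3.139, 0.0]
contact_force: [-0.7, 0.9, -0.6]
opening: 0.0484
grip_force: 0.0
```

```bash
python3 d.py 12 lever_knob; python3 -c "
from h import *
print(goal([.4452,.131,.193],-.055))"
```

```text
23.45 [0.4449 0.1315 0.4274] [0.082  3.1394 0.0005] [-0.6973  0.8887 -0.6128] 0.048422537753868976 [ 0.0339  0.1597  1.6326  0.0002  1.3481 -1.4847]
lever_knob [('scene', array([216., 145.]), 0.59), ('side', array([279.6, 170.2]), 0.85), ('wrist', array([258.1, 203.5]), 0.89)]
    [0.4427 0.1302 0.1927] [np.float64(0.5478302600983622), np.float64(0.5899174594892368), np.float64(5.159219348518935)]
      side scene [0.4421 0.1288 0.1927] [np.float64(0.25723372278657725), np.float64(0.21294177411742998)]
      wrist scene [0.4467 0.1336 0.1884] [np.float64(0.021115998740895706), np.float64(0.002683552763136464)]
      wrist side [0.4418 0.1331 0.195 ] [np.float64(3.136101907681308), np.float64(0.47258518817306744)]
[ 5.000e-04 -1.000e-04 -1.300e-03  1.000e-03  2.700e-03  2.177e-01]
```

Request:
play_rows(
  series=[
    [[0, 0, 0, 0.001, 0, 0.11, 0.1], [0, 0, 0, 0.001, 0, 0.18, 0.1], [0, 0, 0, 0.001, 0, 0.218, 0.1], [0, 0, 0, 0.001, 0, 0.218, 0.1], [0, 0, 0, 0.001, 0, 0.218, -1], [0, 0, 0, 0.001, 0, 0.218, -1], [0, 0, 0, 0.001, 0, 0.218, -1], [0, 0, 0, 0.001, 0, 0.218, -1]],
  ],
)

```text
t: 24.55
ee_pos: [0.4451, 0.1306, 0.3407]
tool_rot: [0.089, 3.139, 0.003]
contact_force: [0.1, 1.3, 1.8]
opening: 0.0216
grip_force: 30.0
```

```bash
python3 - <<'E'
from h import *
np.set_printoptions(precision=4,suppress=True)
s=telemetry.state();print(s["ee_pos"],s["opening"],s["contact_force"])
x0,y0,z0=np.array(s["ee_pos"])-[0,0,.147]
Q=.879;k=lambda q:np.array([-.115*np.cos(q-.2618),.115*np.sin(q-.2618)])
for q in (.78,.68,.58,.48,.38,.28,.18,.09,0,-.03):
    d,dz=k(q)-k(Q)
    print(q,goal([x0+d,y0-.055*d,z0+dz],-.055)[3:])
E
```

```text
[0.4451 0.1306 0.3407] 0.02163089261452998 [0.1145 1.3486 1.8276]
0.78 [ 0.0154 -0.0001  0.024 ]
0.68 [ 0.0284 -0.0001  0.0496]
0.58 [ 0.0388 -0.0002  0.0764]
0.48 [ 0.0465 -0.0003  0.1041]
0.38 [ 0.0513 -0.0003  0.1324]
0.28 [ 0.0533 -0.0004  0.1611]
0.18 [ 0.0525 -0.0005  0.1898]
0.09 [ 0.0492 -0.0005  0.2155]
0 [ 0.0437 -0.0005  0.2407]
-0.03 [ 0.0413 -0.0006  0.249 ]
```

Request:
play_rows(
  series=[
    [[0, 0, 0, 0.015, 0, 0.024, -1], [0, 0, 0, 0.028, 0, 0.05, -1], [0, 0, 0, 0.039, 0, 0.076, -1], [0, 0, 0, 0.046, 0, 0.104, -1], [0, 0, 0, 0.051, 0, 0.132, -1], [0, 0, 0, 0.053, 0, 0.161, -1], [0, 0, 0, 0.0525, 0, 0.19, -1], [0, 0, 0, 0.049, 0, 0.2155, -1], [0, 0, 0, 0.044, 0, 0.24, -1], [0, 0, 0, 0.042, 0, 0.246, -1], [0, 0, 0, 0.041, 0, 0.249, -1], [0, 0, 0, 0.041, 0, 0.249, -1]],
  ],
)

```text
t: 25.75
ee_pos: [0.4287, 0.1314, 0.2409]
tool_rot: [-0.088, -3.14, -0.001]
contact_force: [-4.5, -4.7, 14.9]
opening: 0.0217
grip_force: 28.1
```

```bash
python3 d.py 13 lever_knob,pad_point scene,side
```

```text
25.75 [0.4287 0.1314 0.2409] [-0.0876 -3.1399 -0.0011] [-4.5366 -4.7086 14.8736] 0.02166167262281383 [ 0.0349  0.3652  1.9147  0.001   0.8621 -1.4807]
lever_knob [('scene', array([214.8, 185.6]), 0.4), ('side', array([283., 215.]), 0.74)]
    [0.432  0.1274 0.0957] [np.float64(2.214762503392643), np.float64(2.679239421264484)]
      side scene [0.432  0.1274 0.0957] [np.float64(2.6792394212643114), np.float64(2.2147625033927025)]
pad_point [('scene', array([206.4, 178.1]), 0.64), ('side', array([249.5, 235.7]), 0.75)]
    [0.4739 0.1929 0.071 ] [np.float64(3.7522828506810093), np.float64(5.001608595765473)]
      side scene [0.4739 0.1929 0.071 ] [np.float64(5.00160859576537), np.float64(3.7522828506811305)]
```

Request:
play_rows(
  series=[
    [[0, 0, 0, 0, 0, 0, 0.1], [0, 0, 0, 0, 0, 0, 0.1], [0, 0, 0, 0, 0, 0, 0.1], [0, 0, 0, 0, 0, -0.08, 0.1], [0, 0, 0, 0, 0, -0.2, 0.1], [0, 0, 0, 0, 0, -0.32, 0.1], [0, 0, 0, 0.1, 0, -0.4, 0.1], [0, 0, 0, 0.2, 0, -0.4, 0.1], [0, 0, 0, 0.2, 0, -0.4, 0.1]],
  ],
)

```text
t: 26.95
ee_pos: [0.3456, 0.1362, 0.4008]
tool_rot: [0.086, 3.14, 0.003]
contact_force: [0.3, -0.1, 0.2]
opening: 0.0483
grip_force: 0.0
```

```bash
python3 d.py 14 lever_knob,pad_point,coax_adapter,coax_load,open_spanner scene,side; python3 - <<'E'
from h import *
cd=eyes.get_calibration("side")
print("expected knob down px scene/side 0: 211.8,182.3 / 284.5,219.1; tip proj side",proj(cd,[.5205,.0975,.0256]))
im=cv2.imread("pics/side14.png").astype(int)
for r in range(216,242): print(r," ".join("%3d"%(v[2]-v[0]) for v in im[r,238:264]))
E
```

```text
26.95 [0.3456 0.1362 0.4008] [0.0862 3.14   0.0026] [ 0.2833 -0.0708  0.204 ] 0.04832905494192995 [ 0.0567 -0.0329  1.9108  0.0017  1.2632 -1.4597]
lever_knob [('scene', array([212.1, 185.2]), 0.61), ('side', array([287.8, 215.5]), 0.69)]
    [0.4232 0.1288 0.0986] [np.float64(1.2282488928046538), np.float64(1.4871643314032978)]
      side scene [0.4232 0.1288 0.0986] [np.float64(1.487164331403412), np.float64(1.2282488928045063)]
pad_point [('scene', array([250.8, 198. ]), 0.73), ('side', array([246.8, 232.4]), 0.75)]
    [0.5232 0.0963 0.0241] [np.float64(2.9001869255163424), np.float64(3.4524139431747427)]
      side scene [0.5232 0.0963 0.0241] [np.float64(3.4524139431746255), np.float64(2.900186925516424)]
coax_adapter [('side', array([295.7, 239.2]), 0.4)]
coax_load [('side', array([285.5, 250. ]), 0.45)]
open_spanner [('scene', array([204.6, 176.5]), 0.46), ('side', array([208.8, 283.1]), 0.55)]
    [0.5331 0.2676 0.005 ] [np.float64(0.2937196872152923), np.float64(0.4391099795495649)]
      side scene [0.5331 0.2676 0.005 ] [np.float64(0.43910997954968284), np.float64(0.29371
[... 2225 characters left out ...]
  53  -2  -8  -9 -13 -15 -12 -13 -16  -8   2   2   1
236 -37 -29  10  29   4 -26 -28  -8  -7 -13 -14  -1 -11 -14  -2  -4 -17 -14 -18 -12 -14  -3   1   3   1   0
237 -39  13 120 162  94  11 -14 -11 -17 -14 -12 -17 -20 -16 -22 -13 -15 -14 -16 -13  -7  -2   3   0   4   1
238  17  52  90  72  19 -28 -21 -16 -16 -19 -16   8  13  -2 -15 -13 -14 -15 -11  -1   1   4   0   0   2  -1
239 138  96 -17 -45 -37 -35 -35 -34 -24 -31   6  75  88  46 -20 -19 -17 -14  -8   1   2   2   3   0   0  -3
240 142  77 -26 -38 -35 -32 -33 -38 -24  12  41  82  47  17 -27 -26 -11  -1  -1   6   2   1   1  -4  -2  -2
241 -53 -42 -34 -28 -27 -28 -32 -28  47 111 109  66 -53 -42 -39 -18   2   6   3   1   0   2  -2  -1  -1   1
```

```bash
python3 - <<'E'
import cv2,numpy as np
for cam,(x0,y0,x1,y1) in (("side",(275,207,300,232)),("scene",(203,172,224,192)),("side",(200,185,300,226))):
    a=cv2.imread(f"pics/{cam}0.png",0);b=cv2.imread(f"pics/{cam}14.png",0)
    r=cv2.matchTemplate(b[y0-8:y1+8,x0-8:x1+8],a[y0:y1,x0:x1],5);print(cam,cv2.minMaxLoc(r)[1::2],"0 shift=(8,8)",np.abs(a.astype(int)-b)[y0:y1,x0:x1].mean())
for n,bx in (("coax",(285,230,320,256)),("spanner",(195,255,225,312))):
    x0,y0,x1,y1=bx;a,b=[cv2.imread(f"pics/side{k}.png",0)[y0:y1,x0:x1].astype(int) for k in(0,14)];print(n,np.abs(a-b).mean())
E
```

```text
side (0.8171377778053284, (8, 8)) 0 shift=(8,8) 13.9296
scene (0.9996690154075623, (8, 8)) 0 shift=(8,8) 11.742857142857142
side (0.825157642364502, (8, 8)) 0 shift=(8,8) 10.780243902439024
coax 5.027472527472527
spanner 4.616959064327485
```

The lever is back at its original fully-down position in both cameras, with zero pixel shift. The bystander areas match the first pictures, so I hand in.

```bash
python3 -c "
from plant import manip
print(manip.close_job())"
```

```text
the job is handed in; nothing more can be done
None
```

I raised the lever, slid the board until the round pad was under the tip to within about 1.5 mm (measured with the lever still up), lowered the lever to its stop with the tip on the pad, and handed the job in at about 27 s.

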